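# Prop the guard hood open and set the trim knob

### The job

Take the steel stay pin with the brass head out of its wooden stand and, with its foot in the groove on top of the control box, push the hood's roller back against the spring until the pin drops fully into the pocket at the far end of the groove; let go, so that the pin alone props the hood open. Then turn the knob under the hood clockwise until its white pointer line points at the red mark, and let go. The pocket's place along the groove is not known exactly, so feel for the stop block behind it. Work gently: never press the pin against the box or the hood with more than 2.5 kg of force (25 N), knocks included, and do not shift the pots, the jar or the wax block standing round it.

Things in the scene. Friction and masses are not known exactly. Their poses are not given: they have to be found in the camera images.
- console: Grey control box fixed to the bench, 130 (x) x 185 (y: -100 to +85) x 52 mm high. Origin at its underside, mid x; x points away from the robot (turned up to 0.25 rad), y left, z up. A straight aluminium groove runs along x in its top at y = +60: 20 mm wide, 10 deep (floor z = 42), open at the near end, ending at a pocket. Hinge bearings at x = 20.
- groove_start (a point): Point on the groove's centre line at floor height, x = -50 in the box, 87 to 100 mm before the pocket: clear room to set the pin down in front of the roller. Axes as the box. Box and pin are stiff: touching at over 15 mm/s can knock with more than 25 N.
- cover_hood (a joint): Angle of the amber see-through hood (60 x 80 x 44 mm) over the knob: 0 shut, grows as it opens away from the robot, stop at 2.5 rad. Hinge axis along the box's y at x = 20, z = 56 mm. A spring (0.025 to 0.05 Nm) pulls it shut, slowed by a small damper. Propped by the seated, slightly leaning pin it rests at about 1.65 to 2.1 rad, its top 115 mm over the bench.
- roller (a point): Centre of the white roller (14 mm across, 26 long, axis along y, turns freely) on the hood's crank, 48 mm from the hinge axis, over the groove. Hood shut: 44 mm nearer the robot than the hinge, 76 mm over the bench. Pushed away from the robot with 1 to 5 N it opens the hood, swinging over the top (104 mm) and down behind.
- stay_pin: Loose upright pin, 130 mm long, 140 g: round steel shaft 12 mm across and 100 mm long with a chamfered foot, under a square brass head 16 x 16 x 30 mm. Origin at the middle of the foot, z along the pin, x and y square to the head's faces. Starts upright in a hole of the stand, foot 10 mm over the bench; it sits 30 mm deep. Pushed across the fingers' closing line it may pivot in the grip.
- pin_head (a point): Middle of the pin's brass head, 115 mm above its foot.
- pin_stand: Fixed wooden block 50 x 50 x 40 mm in front of the box with a 14 mm hole 30 mm deep in the middle, where the pin stands. Origin at the underside.
- trim (a joint): Angle of the black knob, clockwise from above positive, from 0 to 2.2 rad; it stays where it is left (friction 0.06 Nm). The pointer is at the red mark at 1.2 rad. It starts between 0 and 0.3.
- knob_top (a point): Middle of the top face of the knob's grip bar (36 long x 12 wide x 24 mm high above the skirt), 90.5 mm over the bench, on the knob's upright axis, at x = -13, y = -45 mm in the box. Its x axis lies along the bar towards the pointer. A round skirt 36 mm across lies under the bar, 24 mm below this point. Under the hood when that is shut.
- dial_mark (a point): Red mark on the box's top that the pointer must face, 28.5 mm from the knob's axis, 0.6 rad to the right of straight ahead (box frame).
- brass_pot: Bystander: small lidded brass pot 30 x 30 x 44 mm, right of the box. Origin at the underside.
- copper_pot: Bystander: small lidded copper pot 34 x 34 x 38 mm, left of the box. Origin at the underside.
- jar: Bystander: clear jar with black lid 68 x 68 x 88 mm, behind the box. Origin at the underside.
- green_wax: Bystander: green wax block 30 x 50 x 24 mm, front left of the box. Origin at the underside.
- pocket_limit (a point): The nearest place where the middle of the pocket's mouth can be: x = 37, y = 60, z = 42 mm in the box, axes as the box. The seat is adjustable: the real pocket lies 0 to 13 mm farther along x, not measured. Pocket: 15 mm long in x, 20 wide, 30 deep below the groove floor (floor z = 12). A stop block, its top 26 mm above the groove floor, is its far wall.

How it is judged (in metres and radians):
On the way, in this order (a step that is already met when the one before it is completed fails the run):
1. the pin stands fully in the pocket, released, and alone holds the hood open (z of stay_pin in the frame of console below 0.018 m and x of stay_pin in the frame of console between 0.028 and 0.06 m and y of stay_pin in the frame of console between 0.05 and 0.07 m and angle between stay_pin's own z axis and vertical below 0.3 rad and value of joint cover_hood above 1.5 rad and contact force between stay_pin and the arm below 0.1 N and contact force between stay_pin and the fingers below 0.1 N), for 0.2 s.
2. the knob's pointer is at the red mark (value of joint trim between 1.07 and 1.33 rad), for 0.2 s.
At the end, for the whole second after the job is handed in: The pin's foot is in the pocket, at least 24 mm below the groove floor, the hood rests on the pin at more than 1.5 rad open, and the knob is at 1.2 rad (the red mark) within 0.13 rad; everything is at rest and let go (all of step 2 and z of stay_pin in the frame of console below 0.018 m and x of stay_pin in the frame of console between 0.028 and 0.06 m and y of stay_pin in the frame of console between 0.05 and 0.07 m and angle between stay_pin's own z axis and vertical below 0.3 rad and value of joint cover_hood above 1.5 rad and contact force between stay_pin and console above 0.3 N and linear speed of stay_pin below 0.02 m/s); the robot touches nothing.
It fails at once if the pin is pressed against the box, hood or roller with more than 25 N (contact force between stay_pin and console above 25 N).
It fails at once if a bystander is shifted more than 15 mm (distance of any of brass_pot, copper_pot, jar, green_wax from where it was at the start of the episode above 0.015 m).
It also fails if it takes over 58 s, if anything falls off the work surface, if the arm or the gripper's body presses on something with over 40 N, if the wrist force passes 120 N, or if a joint passes its speed limit or range.

### The arm

A 6-joint arm with a two-finger parallel gripper is mounted at the origin on a cart in front of the work surface, level with it; the furniture and walls round the work are solid. World frame = base frame: x ahead of the robot, y to its left, z up, the work surface at z = 0. Lengths are in mm, angles in rad, forces in N, time in s.
With the tool pointing down it reaches from about 325 to 775 mm from the base axis. Payload 5.5 kg.
Tool frame: the origin (TCP) lies at the very end of the fingers, on their centre line; the grasp point (between the pads) lies 19 mm behind it; z points along the fingers, y is the direction in which the jaws open and shut (so a half turn about z gives the same grasp; the last joint's range is limited). The gripper opens to 85 mm and grips with 20 to 120 N. Pads are 22 mm wide; open, the fingers measure 114 mm over their backs; the gripper's body (76 mm by 85 mm) begins 54 mm behind the grasp point. The pads swing forward as they close: fully open they stand 13 mm farther back than shut.
Start: joints at [-1.307, 0.091, 1.231, -0, 1.82, -0.057], TCP at [189.195, -569.405, 231.275] pointing down, gripper open.
Joint ranges: [-2.87, 2.87], [-0.86, 2.18], [0.17, 2.46], [-1.51, 4.65], [0.06, 2.69], [-2.65, 2.65]. Speed limits (rad/s): [2.57, 2.57, 3.01, 3.14, 3.14, 3.14].

### API

Orientations are given as a unit quaternion [w, x, y, z].
In Python, from cell import ctrl gives the robot as it stands. Calls block until the motion is done:
- ctrl.move_ptp(position, orientation): joint-space move of the TCP to a pose.
- ctrl.line_to(position, rotation=None, max_speed=150): straight line of the TCP; rotation=None keeps the orientation; max_speed is the mean speed in mm/s.
- ctrl.set_joints(angles): joint-space move.
- ctrl.set_gripper(opening, f_grip=None): finger opening in mm; f_grip is the grip in N (None keeps the last); returns when the fingers have stopped.
- ctrl.hold(seconds).
- ctrl.ik(position, orientation): joint angles nearest the present ones, or None.
- ctrl.get_obs(): the state.
- ctrl.camera(name): name is "scene" or "top"; returns the picture (420x560x3 uint8, blue, green, red); there is no depth.
- ctrl.camera_info(name): a dict with "intrinsics" (3x3 intrinsics, pixels), "dist" ([k1, k2, p1, p2, k3] as OpenCV has them; the pictures are not rectified), "R" (3x3) and "t" (3): a world point X has camera coordinates R X + t. Camera axes: x right, y down, z forward; pixel columns grow to the right and rows downward; lengths in mm; the calibration is good to about 2 mm. A picture is of the moment at which its call begins. camera_info takes no time and is no camera call.
A pose or a line that the arm cannot do raises ctrl.MotionError and nothing moves.
- ctrl.hand_in(): hands the job in, once; it reports no verdict.
Trained networks look in the newest picture that a camera, given by its name, has taken for a name from the list of things; names that differ only in an ending like _2 or _b are one class to them, and where a whole thing is asked for, a point or a joint stands for the part that bears it (a point fixed in the world has none). Each returns a list of dicts, best first, with "p" (0 to 1); they miss things now and then, are a little off and sometimes report something else, mostly with a low value. They report only what shows in the picture. A call takes as long as a camera call.
- ctrl.masks_of(camera, label): "region" (420x560 bool, what is visible of it) and "box" ([centre column, centre row, width, height] in pixels, round what is visible of it).
- ctrl.mark_of(camera, label): "centre" ([column, row] in pixels: a listed point, or the origin of a listed thing).
The state is a dict: "clock": time; "joint_pos": joint angles; "joint_velocities": joint speeds; "joint_efforts": joint torques, N m; "position": TCP position; "tcp_rot": TCP orientation; "contact_force": force on the tool from outside, world axes, zero at the start; "torque": the same for the moment, N m; "width": finger opening in mm.
Only numpy, scipy, OpenCV 4.12 (cv2) and the standard library are available. Lean on these libraries where they do the work, as an engineer would, in place of code of your own. Each camera call takes 0.05 s, during which the arm holds its last target. There are 200 camera calls.

## Working session

There is one attempt and no reset: what is moved stays moved. The work goes in short steps, each a Python script; the robot and the scene stay as the last script left them, time stands still between calls to the robot, and variables do not carry over. Pictures are saved under pics/ and viewed, about 8 in all and at most 12, crops included, and the job is handed in when it is done.

```bash
ls; mkdir -p pics; cat > h.py <<'E'
import numpy as np, cv2
from cell import ctrl
def ray(cam,px):
    i=ctrl.camera_info(cam);K=np.array(i["intrinsics"],float);d=np.array(i["dist"],float)
    R=np.array(i["R"],float);t=np.array(i["t"],float).ravel()
    u=cv2.undistortPoints(np.array([[px]],float),K,d)[0,0]
    return -R.T@t, R.T@np.array([u[0],u[1],1.])
def onz(cam,px,z):
    o,d=ray(cam,px); return o+d*(z-o[2])/d[2]
def tri(pa,pb):
    A=[];b=[]
    for c,p in(("scene",pa),("top",pb)):
        o,d=ray(c,p);d/=np.linalg.norm(d);M=np.eye(3)-np.outer(d,d);A.append(M);b.append(M@o)
    return np.linalg.lstsq(np.vstack(A),np.hstack(b),rcond=None)[0]
def proj(cam,X):
    i=ctrl.camera_info(cam);R=np.array(i["R"],float);t=np.array(i["t"],float)
    return cv2.projectPoints(np.array(X,float).reshape(-1,3),cv2.Rodrigues(R)[0],t,np.array(i["intrinsics"],float),np.array(i["dist"],float))[0].reshape(-1,2)
def st():
    o=ctrl.get_obs();return round(o["clock"],2),np.round(o["position"],1),np.round(o["contact_force"],2),round(o["width"],1)
E
python3 - <<'E'
from h import *
print(ctrl.get_obs())
for c in("scene","top"):
    cv2.imwrite(f"pics/{c}0.png",ctrl.camera(c)); o,_=ray(c,(280,210));print(c,o)
for n in["console","groove_start","roller","stay_pin","pin_head","pin_stand","knob_top","dial_mark","pocket_limit","brass_pot","copper_pot","jar","green_wax"]:
    r={c:[(np.round(m["centre"],1).tolist(),round(m["p"],2)) for m in ctrl.mark_of(c,n)[:2]] for c in("scene","top")}
    print(n,r, np.round(tri(r["scene"][0][0],r["top"][0][0]),1) if r["scene"] and r["top"] else "")
E
```

```text
pics
{'clock': 0.0, 'joint_pos': array([-1.30671279e+00,  9.18789750e-02,  1.23190141e+00, -1.60772071e-05,
        1.81983738e+00, -5.67009733e-02]), 'joint_velocities': array([ 0.00088867,  0.00156784, -0.00013469, -0.00133722, -0.00174254,
       -0.00100953]), 'joint_efforts': array([-1.85605786e-04, -4.58723938e+01, -4.18026996e+01, -2.29111520e-04,
        1.17336892e-02,  1.19982931e-05]), 'position': array([ 189.10122007, -569.10629708,  230.13008781]), 'tcp_rot': array([-1.00630836e-03,  9.87164523e-01,  1.59703408e-01, -1.12555677e-04]), 'contact_force': array([-0.42813555,  0.72887342, -0.27177459]), 'torque': array([-0.05894414,  0.00034663, -0.03383258]), 'width': 85.31594992363108}
scene [213.53619369 324.82337052 645.09939056]
top [ 443.12511719 -198.78912726  957.42198198]
console {'scene': [([348.1, 206.6], 0.57), ([218.3, 265.8], 0.36)], 'top': [([289.5, 222.1], 0.66)]} [ 511.5 -229.6  121. ]
groove_start {'scene': [([285.0, 256.5], 0.77), ([371.9, 210.7], 0.5)], 'top': [([260.0, 241.5], 0.67)]} [ 522.4 -147.6   45.5]
roller {'scene': [([273.2, 234.2], 0.62)], 'top'
[... 393 characters left out ...]
3 -189. ]
knob_top {'scene': [([370.5, 212.5], 0.35)], 'top': []} 
dial_mark {'scene': [], 'top': [([258.7, 226.6], 0.66), ([315.5, 220.2], 0.65)]} 
pocket_limit {'scene': [([251.8, 231.7], 0.91), ([236.6, 206.3], 0.21)], 'top': [([265.0, 201.3], 0.81)]} [ 610.9 -161.8   42.6]
brass_pot {'scene': [([350.4, 204.9], 0.53)], 'top': [([350.9, 239.9], 0.45)]} [ 523.  -365.2    8.3]
copper_pot {'scene': [([220.5, 263.6], 0.55)], 'top': [([239.4, 203.7], 0.53)]} [617.9 -94.8  12.2]
jar {'scene': [([231.9, 206.3], 0.78)], 'top': [([293.2, 170.3], 0.55)]} [ 701.2 -225.7    8. ]
green_wax {'scene': [([252.7, 291.7], 0.71)], 'top': [([261.5, 240.8], 0.73), ([232.2, 236.4], 0.6)]} [ 552.2 -133.2  -56.9]
```

```bash
python3 - <<'E'
import cv2
a=cv2.imread("pics/top0.png")[140:320,180:400];cv2.imwrite("pics/t0c.png",cv2.resize(a,None,fx=3.3,fy=3.3,interpolation=2))
a=cv2.imread("pics/scene0.png")[150:330,190:430];cv2.imwrite("pics/s0c.png",cv2.resize(a,None,fx=3.3,fy=3.3,interpolation=2))
E
```

```text
(no output)
```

View pics/t0c.png

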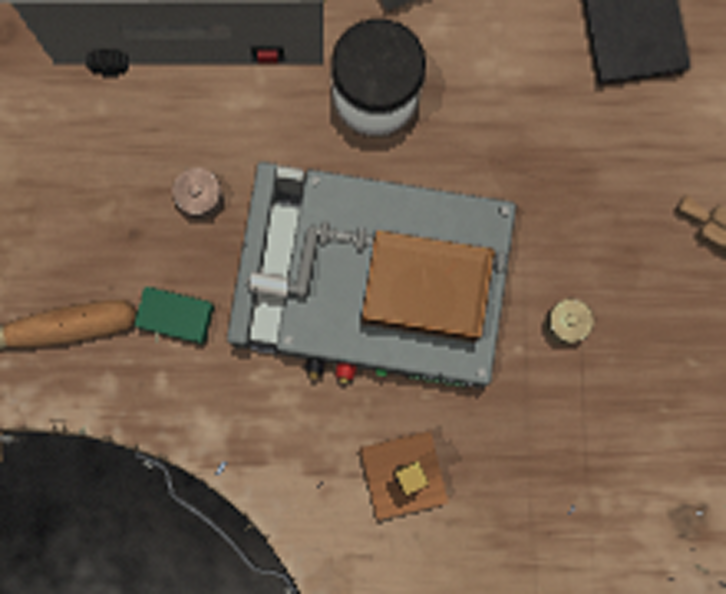

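View pics/s0c.png

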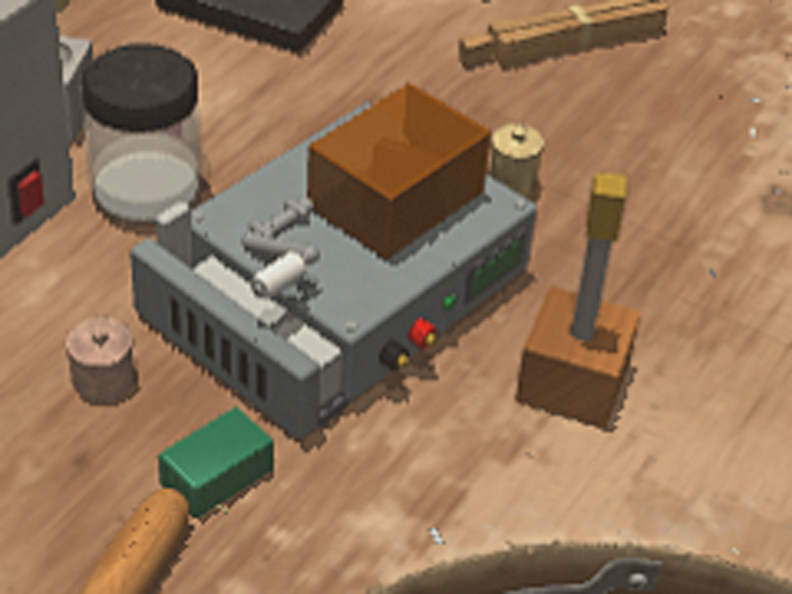

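```bash
cat > fit.py <<'E'
from h import *
from scipy.optimize import least_squares
T=lambda u,v:(u/3.3+180,v/3.3+140); S=lambda u,v:(u/3.3+190,v/3.3+150)
obs=[("top",T(265,163),(65,85,52)),("top",T(517,203),(65,-100,52)),("top",T(490,383),(-65,-100,52)),("top",T(232,345),(-65,85,52)),
("scene",S(305,412),(-65,85,52)),("scene",S(535,208),(-65,-100,52)),("scene",S(135,250),(65,85,52)),
("top",(261.4,224.9),(-24,60,76)),("scene",(273.2,234.2),(-24,60,76)),("top",(260,241.5),(-50,60,42)),("scene",(285,256.5),(-50,60,42)),
("top",(265,201.3),(37,60,42)),("scene",(251.8,231.7),(37,60,42))]
def W(p,X):
    c,s=np.cos(p[2]),np.sin(p[2]);return np.array([p[0]+c*X[0]-s*X[1],p[1]+s*X[0]+c*X[1],X[2]])
f=lambda p:np.hstack([onz(c,px,X[2])[:2]-W(p,X)[:2] for c,px,X in obs])
if __name__=="__main__":
    r=least_squares(f,[560,-215,-.16],loss="soft_l1",f_scale=2);print(r.x);print(np.round(r.fun.reshape(-1,2),1))
    # pin head: gold colour
    for c,(x0,x1,y0,y1) in {"top":(290,325,265,305),"scene":(360,385,195,225)}.items():
        im=cv2.imread(f"pics/{c}0.png");h=cv2.cvtColor(im,cv2.COLOR_BGR2HSV)
        m=np.zeros(h.shape[:2],np.uint8);m[y0:y1,x0:x1]=(cv2.inRange(h,(20,90,70),(35,255,255)))[y0:y1,x0:x1]
        k=np.argwhere(m)[:,::-1];print(c,len(k),k.mean(0),k.min(0),k.max(0),cv2.minAreaRect(k.astype(np.float32)))
        if c=="top":print("top140",onz(c,k.mean(0),139))
        else:print("scene c",onz(c,k.mean(0),125))
    st_=[onz("top",T(*p),40)[:2] for p in((360,450),(433,430),(452,492),(378,520))];print("stand",np.mean(st_,0),st_)
    print("pin base scene",onz("scene",S(585,333),40))
    print("head corners",[onz("top",T(*p),140)[:2].round(1) for p in((395,472),(417,462),(428,483),(405,495))])
a=cv2.imread("pics/top0.png")[220:305,260:345];b=cv2.imread("pics/scene0.png")[190:275,340:425]
cv2.imwrite("pics/z.png",cv2.resize(np.hstack([a[40:,15:65],b[:45,5:55]]),None,fx=8,fy=8,interpolation=2))
E
python3 fit.py
```

```text
[ 5.63763802e+02 -2.16482507e+02 -1.63337796e-01]
[[ -2.   -6.8]
 [ -1.4  -1. ]
 [  1.4  -0.3]
 [ -1.7  -5.7]
 [-10.4  15.9]
 [  2.9   3.8]
 [ -1.2  -2. ]
 [  3.7  -0.6]
 [  4.6   1.5]
 [ -4.8  -0. ]
 [  3.6   0.2]
 [  3.4   2.8]
 [ -1.4   0.2]]
top 60 [304.1        284.21666667] [300 280] [308 289] ((304.3000183105469, 284.10003662109375), (7.602630138397217, 7.602630138397217), 63.43495178222656)
top140 [ 424.40352792 -243.99864367  139.        ]
scene 150 [373.50666667 211.51333333] [368 203] [379 221] ((373.5, 212.0), (9.535140991210938, 19.234682083129883), 9.462322235107422)
scene c [ 426.78853059 -247.42212422  125.        ]
stand [ 424.22968487 -246.90718986] [array([ 439.85517336, -215.56733536]), array([ 453.24715637, -266.12012784]), array([ 411.17375671, -278.43769686]), array([ 392.64265304, -227.50359939])]
pin base scene [ 423.24819272 -243.72184007   40.        ]
head corners [array([ 426.8, -235.1]), array([ 432.8, -248.6]), array([ 420.1, -255.2]), array([ 413., -241.])]
```

View pics/z.png

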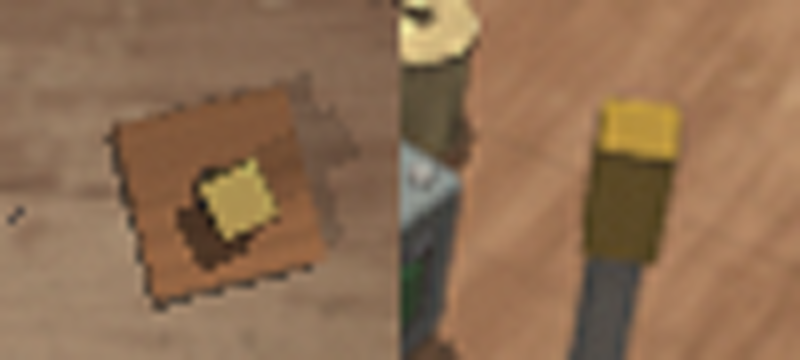

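```bash
cat > ov.py <<'E'
from h import *
from fit import W,obs,f
import fit
from scipy.optimize import least_squares
del fit.obs[4]
p=least_squares(f,[560,-215,-.16],loss="soft_l1",f_scale=1.5).x;print(p)
def L(im,c,a,b,k,off,col):
    q=(proj(c,[W(p,a),W(p,b)])-off+.5)*k-.5;cv2.line(im,*[tuple(int(v) for v in np.round(z*16)) for z in q],col,1,cv2.LINE_AA,4)
out=[]
for c,off in(("top",(240,180)),("scene",(225,190))):
    k=5;im=cv2.resize(cv2.imread(f"pics/{c}0.png")[off[1]:off[1]+85,off[0]:off[0]+80],None,fx=k,fy=k,interpolation=cv2.INTER_CUBIC)
    B=[(-65,-100,52),(-65,85,52),(65,85,52),(65,-100,52)]
    for i in range(4):L(im,c,B[i],B[(i+1)%4],k,off,(0,0,255))
    for y in(50,70):L(im,c,(-65,y,52),(60,y,52),k,off,(255,255,0))
    L(im,c,(-24,47,76),(-24,73,76),k,off,(0,255,0))
    L(im,c,(-65,60,42),(37,60,42),k,off,(255,0,255))
    out.append(im)
cv2.imwrite("pics/ov.png",np.hstack(out))
E
python3 ov.py
```

```text
[ 5.64305801e+02 -2.16774240e+02 -1.65450196e-01]
```

View pics/ov.png

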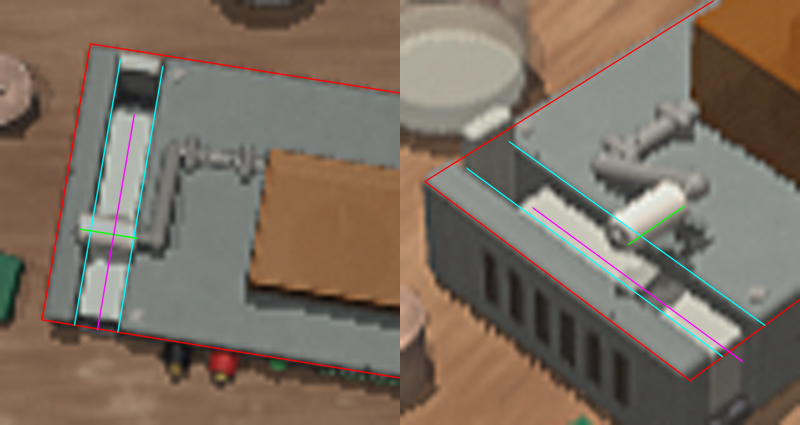

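```bash
cat >> h.py <<'E'
BOX=[564.3,-216.8,-.1655]
def q(psi):
    a=(psi+np.pi/2)/2;return [0,np.cos(a),np.sin(a),0]
def bw(x,y,z,p=BOX):
    c,s=np.cos(p[2]),np.sin(p[2]);return np.array([p[0]+c*x-s*y,p[1]+s*x+c*y,z])
def wb(X,p=BOX):
    d=np.array(X[:2])-p[:2];c,s=np.cos(p[2]),np.sin(p[2]);return np.array([c*d[0]+s*d[1],-s*d[0]+c*d[1]])
E
python3 - <<'E'
from h import *
print("pocket near edge",wb(onz("top",(126/5+240-.4,107/5+180-.4),42)),"block near",wb(onz("top",(138/5+240-.4,75/5+180-.4),68)))
ctrl.move_ptp([424.5,-245,190],q(.45));print(st())
ctrl.line_to([424.5,-245,113],max_speed=120);print(st())
ctrl.set_gripper(24,20);print(st());ctrl.set_gripper(10,70);print(st())
cv2.imwrite("pics/s1.png",ctrl.camera("scene"));cv2.imwrite("pics/t1.png",ctrl.camera("top"))
E
```

```text
pocket near edge [39.76346389 64.18915291] block near [50.651404   59.37633273]
(2.89, array([ 424.3, -245.7,  190.2]), array([-0.69, -0.71,  0.19]), 85.4)
(3.68, array([ 424.8, -245.3,  113.8]), array([ 0.23,  0.59, -0.16]), 85.3)
(4.29, array([ 424.5, -245. ,  113. ]), array([-0.24, -0.48, -0.71]), 24.1)
(4.53, array([ 424.6, -245. ,  113.2]), array([-0.05, -0.07,  2.17]), 14.3)
```

```bash
python3 - <<'E'
from h import *
ctrl.line_to([424.5,-245,165],max_speed=80);print(st())
g=bw(-50,60,0)
ctrl.line_to([424.5,-245,205],max_speed=150)
ctrl.move_ptp([g[0],g[1],185],q(BOX[2]));print(st(),g)
ctrl.hold(.3);print(st(),ctrl.get_obs()["tcp_rot"])
out=[]
for c,o in(("top",(230,190)),("scene",(235,180))):
    im=ctrl.camera(c);cv2.imwrite(f"pics/{c}2.png",im)
    out.append(cv2.resize(im[o[1]:o[1]+100,o[0]:o[0]+80],None,fx=5,fy=5,interpolation=2))
cv2.imwrite("pics/hover.png",np.hstack(out))
print(proj("scene",[bw(-50,60,83),bw(-50,60,180)]),proj("scene",bw(-50,60,42)))
for n in("stay_pin","pin_head"):print(n,[(np.round(m["centre"],1),round(m["p"],2)) for m in ctrl.mark_of("scene",n)[:2]])
E
```

```text
(5.42, array([ 424.4, -244.9,  164.6]), array([ 0.04,  0.4 , -2.24]), 14.6)
(6.68, array([ 524.3, -149.5,  183.9]), array([-0.12,  0.24, -0.78]), 15.1) [ 524.86792588 -149.38255767    0.        ]
(6.98, array([ 524.6, -150. ,  185.3]), array([-0.38, -0.4 , -0.89]), 14.8) [2.01716690e-04 7.63370253e-01 6.45961151e-01 9.10931838e-05]
[[287.2465547  239.55343718]
 [288.9855744  192.84011846]] [[286.58941147 257.08697048]]
stay_pin [(array([286.2, 237.9]), 0.6)]
pin_head [(array([289. , 184.5]), 0.61)]
```

View pics/hover.png

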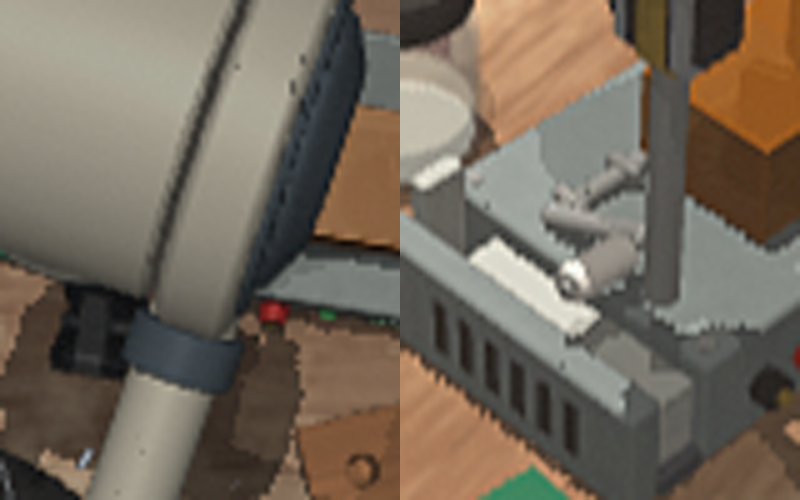

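```bash
cat >> h.py <<'E'
def fb():
    "force in box axes, averaged"
    F=np.array(ctrl.get_obs()["contact_force"]);c,s=np.cos(BOX[2]),np.sin(BOX[2])
    return np.array([c*F[0]+s*F[1],-s*F[0]+c*F[1],F[2]])
E
python3 - <<'E'
from h import *
x,y=-50,60
ctrl.line_to(bw(x,y,162),max_speed=60)
for z in np.arange(160,147.5,-2):
    ctrl.line_to(bw(x,y,z),max_speed=10);f=fb();print(z,f.round(1),st()[:2])
    if np.abs(f).max()>4:break
ctrl.hold(.2);print(fb(),st())
im=ctrl.camera("scene");cv2.imwrite("pics/s3.png",im);cv2.imwrite("pics/s3c.png",cv2.resize(im[180:280,235:335],None,fx=5,fy=5,interpolation=2))
E
```

```text
160.0 [ 0.3 -0.6 -1.2] (8.07, array([ 524.9, -149.4,  160.2]))
158.0 [-0.4 -0.7 -0.3] (8.42, array([ 524.8, -149.4,  157.9]))
156.0 [ 0.4 -0.1 -1.6] (8.77, array([ 524.8, -149.4,  155.9]))
154.0 [-0.6  0.4 -1.7] (9.12, array([ 524.8, -149.4,  153.9]))
152.0 [ 0.3  0.  -1.1] (9.47, array([ 524.8, -149.4,  151.9]))
150.0 [-0.5  0.4 -1.9] (9.82, array([ 524.8, -149.4,  149.9]))
148.0 [ 0.6  1.2 -1.2] (10.17, array([ 524.8, -149.4,  147.9]))
[ 0.28631238  0.13470725 -0.86581179] (10.37, array([ 524.9, -149.4,  148.1]), array([ 0.3 ,  0.09, -0.87]), 14.7)
```

View pics/s3c.png

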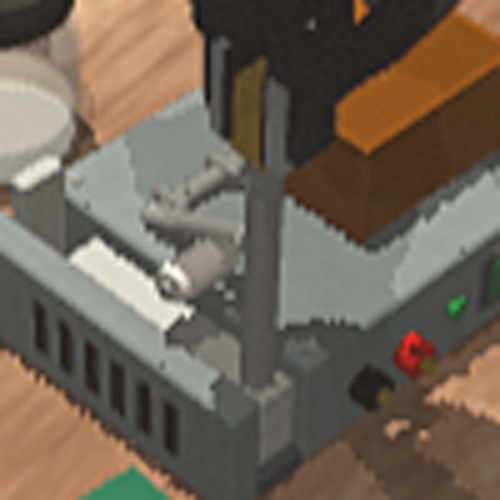

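```bash
cat >> h.py <<'E'
def step(x,y,z,v):
    ctrl.line_to(bw(x,y,z),max_speed=v);return np.mean([fb() for _ in range(5)],0)
E
python3 - <<'E'
from h import *
y,z=60,148
for x,v in [(-45,12),(-40,12),(-36,12),(-32,12),(-28,12),(-22,15),(-14,20),(-6,20),(2,20),(10,20),(18,20),(26,20),(31,15)]:
    f=step(x,y,z,v);o=ctrl.get_obs();print(x,f.round(1),wb(o["position"]).round(1),round(o["clock"],2),round(o["width"],1))
    if abs(f[1])>4 or abs(f[0])>9 or abs(f[2]+1)>5:print("STOP");break
    if abs(f[1])>2:y+=np.sign(f[1])*.5
E
```

```text
-45 [-0.   0.4 -1.3] [-45.  60.] 10.98 14.6
-40 [ 0.1 -1.  -1.6] [-40.  60.] 11.55 14.4
-36 [-0.4  0.6 -1.7] [-36.  60.] 12.03 14.7
-32 [-2.   0.4 -1.3] [-32.2  60. ] 12.52 14.7
-28 [-1.2 -0.5 -1.7] [-27.7  60. ] 13.0 14.8
-22 [-0.6  0.1 -1.3] [-21.9  60. ] 13.55 14.9
-14 [-1.7 -0.1 -1.1] [-13.9  60. ] 14.1 14.7
-6 [-1.4  0.9 -1.6] [-5.9 60. ] 14.65 14.3
2 [-2.2 -0.2 -0.3] [ 2.1 60. ] 15.2 14.6
10 [-0.7 -0.6 -1.7] [10.1 60. ] 15.75 14.6
18 [-0.3  0.1 -1.6] [18.1 60. ] 16.3 14.7
26 [-0.3 -0.2 -1.3] [26.1 60. ] 16.85 14.7
31 [-1.1  0.9 -0.6] [31.1 60. ] 17.33 14.9
```

```bash
python3 - <<'E'
from h import *
y,z=60,148
base=None;x=31
while x<58:
    x+=1 if x<36 else .7
    f=step(x,y,z,8);o=ctrl.get_obs();print(round(x,1),f.round(1),wb(o["position"]).round(2),round(o["clock"],2))
    if f[0]<-6 or abs(f[1])>4 or abs(f[2]+1)>5:print("STOP");break
E
```

```text
32 [-1.8 -0.4 -1.6] [32.03 60.  ] 17.61
33 [-0.9 -1.1 -1.1] [33.06 60.  ] 17.88
34 [-0.3 -1.  -1.1] [34.07 60.  ] 18.16
35 [-1.6 -0.  -1. ] [35.07 60.  ] 18.43
36 [-0.9  0.2 -1.6] [36.05 60.01] 18.71
36.7 [-0.1  0.8 -1.9] [36.72 60.  ] 18.96
37.4 [-0.4 -0.7 -1.9] [37.46 60.02] 19.21
38.1 [ 0.3 -0.1 -0.7] [38.15 60.03] 19.46
38.8 [-0.8 -0.3 -1.6] [38.86 59.98] 19.71
39.5 [-1.2 -0.9 -1.3] [39.57 60.  ] 19.96
40.2 [-1.1  0.9 -1.2] [40.25 59.99] 20.21
40.9 [-0.7  0.2 -1.5] [40.95 60.  ] 20.46
41.6 [-0.2 -0.2 -1.9] [41.64 60.01] 20.71
42.3 [-1.4 -0.1 -1.5] [42.34 60.01] 20.96
43.0 [-1.1 -1.3 -1.2] [43.04 59.99] 21.21
43.7 [-1.  -0.8 -1.5] [43.75 60.  ] 21.46
44.4 [-0.9 -1.  -2.3] [44.44 60.  ] 21.71
45.1 [-1.  -0.  -0.3] [45.12 60.01] 21.96
45.8 [-1.  -0.9 -0.9] [45.84 60.01] 22.21
46.5 [-0.4 -0.4 -1.6] [46.56 60.02] 22.46
47.2 [-0.5 -0.6 -2.5] [47.25 59.99] 22.71
47.9 [-0.5 -0.3 -0.6] [47.97 60.01] 22.96
48.6 [-2.9 -0.2 -0.7] [48.33 60.02] 23.21
49.3 [-5.  -0.6  0.4] [48.77 60.  ] 23.46
50.0 [-6.6 -1.1  1.4] [49.12 60.  ] 23.71
STOP
```

```bash
python3 - <<'E'
from h import *
x,y=46.7,60
f=step(x,y,148,8);print(f.round(1))
z=148
while z>110:
    z-=3 if z>120 else 1
    f=step(x,y,z,12 if z>120 else 8);o=ctrl.get_obs();print(z,f.round(1),wb(o["position"]).round(2),o["position"][2].round(2),round(o["clock"],2))
    if abs(f[0])>8 or abs(f[1])>5 or f[2]>2.5:print("STOP");break
E
```

```text
[-0.3 -0.1 -1.5]
145 [-1.1  0.2 -0.9] [46.59 60.01] 144.72 24.67
142 [-1.5 -0.5 -1.6] [46.61 60.  ] 141.85 25.07
139 [-0.9 -0.8 -0.9] [46.62 60.01] 138.83 25.47
136 [-1.3 -0.4 -1.2] [46.6  60.01] 135.79 25.87
133 [-1.1  0.2 -1.1] [46.61 60.  ] 132.82 26.27
130 [-0.9 -1.2 -1. ] [46.6  60.02] 129.82 26.67
127 [-1.1  0.2 -1. ] [46.61 60.02] 126.81 27.07
124 [-1.6 -0.4 -1.6] [46.59 60.  ] 123.81 27.47
121 [-1.  -0.7 -2. ] [46.61 60.01] 120.82 27.87
118 [-1.   0.2 -1.6] [46.63 60.  ] 117.92 28.39
117 [-1.4  0.2 -0.7] [46.69 59.99] 116.91 28.67
116 [-1.3  0.1 -2.1] [46.66 60.  ] 115.92 28.94
115 [-1.6 -0.4 -0.9] [46.79 59.99] 115.25 29.22
114 [-2.9 -0.4  5.4] [46.93 59.95] 115.18 29.49
STOP
```

```bash
python3 - <<'E'
from h import *
print(step(46.7,60,115.5,8).round(1))
ctrl.set_gripper(14.5,20)
for w in(15.5,16.5,17.5,19,21,23,25,28,31,35,40): 
    ctrl.set_gripper(w);print(w,fb().round(1),st()[0],st()[3])
ctrl.set_gripper(62);print(st(),fb())
im=ctrl.camera("scene");cv2.imwrite("pics/s4.png",im);cv2.imwrite("pics/s4c.png",cv2.resize(im[160:280,215:375],None,fx=4,fy=4,interpolation=2))
E
```

```text
[-0.1  0.   0.7]
15.5 [-0.8 -0.8 -1.7] 30.27 15.8
16.5 [-0.9  0.1  0.7] 30.48 16.3
17.5 [-1.2  0.3  1.1] 30.7 17.6
19 [-0.2  0.2 -1. ] 30.92 19.4
21 [ 0.1 -0.   0.1] 31.13 20.7
23 [-0.7 -0.4  0.6] 31.35 22.9
25 [-0.   0.3  0. ] 31.57 25.4
28 [ 0.4 -0.1 -0.7] 31.78 28.0
31 [-0.4 -0.5  0.1] 32.0 30.8
35 [-1.3  0.7 -0.5] 32.22 35.3
40 [-0.4 -0.6 -0.7] 32.44 40.0
(32.78, array([ 620.3, -165.3,  115.5]), array([-0.41,  0.81,  0.42]), 61.9) [-0.54069667  0.73374277  0.42010038]
```

View pics/s4c.png

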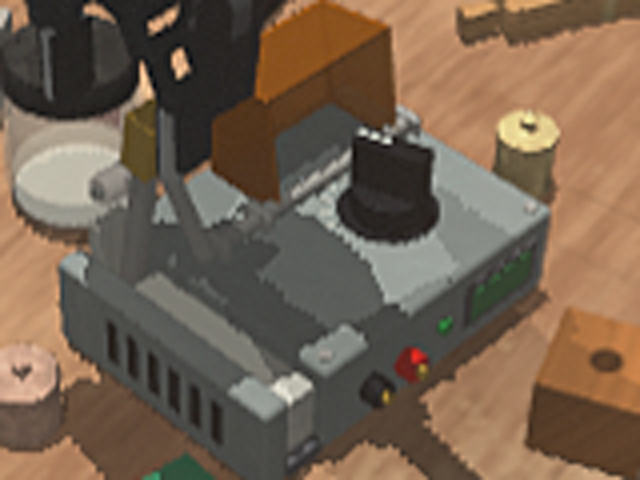

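```bash
python3 - <<'E'
from h import *
o=ctrl.get_obs()["position"]
ctrl.line_to([o[0],o[1],200],max_speed=130)
ctrl.move_ptp([430,-400,200],q(BOX[2]+.45-np.pi/2));print(st(),ctrl.get_obs()["joint_pos"].round(2))
k=bw(-13,-45,90.5);print(k,proj("top",k),proj("scene",k))
for c in("top","scene"):
    im=ctrl.camera(c);cv2.imwrite(f"pics/{c}5.png",im)
    print(c,[(np.round(m["centre"],1),round(m["p"],2)) for m in ctrl.mark_of(c,"knob_top")[:2]])
t=cv2.imread("pics/top5.png")[195:250,270:340]
cv2.imwrite("pics/k.png",np.hstack([cv2.resize(t,(700,550),interpolation=2)]))
E
```

```text
(34.79, array([ 430.6, -399.3,  199.6]), array([-0.18,  0.81,  0.71]), 61.9) [-0.81  0.05  1.33  0.    1.76  0.48]
[ 544.06408224 -259.04343301   90.5       ] [[308.98262172 228.15374519]] [[314.10230528 196.29219382]]
top [(array([306.1, 231.8]), 0.55)]
scene [(array([313.2, 197.9]), 0.65), (array([245.9, 236.3]), 0.58)]
```

View pics/k.png

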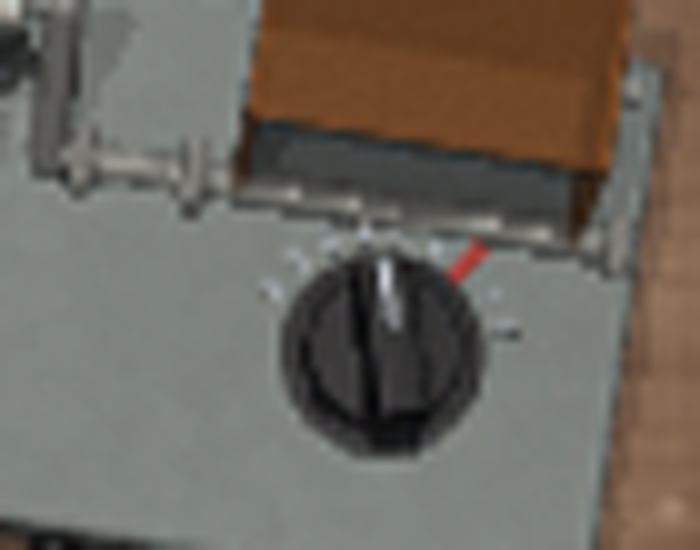

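```bash
python3 - <<'E'
from h import *
k=bw(-13,-45,0);k[:2]+=[-.5,0]
ctrl.set_gripper(40)
psi0=.17-np.pi/2
ctrl.move_ptp([k[0],k[1],150],q(psi0));print(st())
ctrl.line_to([k[0],k[1],73],max_speed=60);print(st())
ctrl.set_gripper(20,30);ctrl.set_gripper(8,40);print(st())
j=np.array(ctrl.get_obs()["joint_pos"]);print(j.round(2))
R=BOX[2]-.6-np.pi/2
d=psi0-R;print("turn",d)
for i in range(1,4):
    a=j.copy();a[5]+=d*i/3;ctrl.set_joints(a);o=ctrl.get_obs();print(st(),o["torque"].round(2))
E
```

```text
(36.11, array([ 543.3, -259.9,  150.5]), array([-0.37,  0.02,  0.52]), 39.9)
(37.54, array([ 543.9, -259.2,   73.6]), array([0.85, 0.74, 1.11]), 40.2)
(38.1, array([ 543.5, -258.7,   73.2]), array([-1.33,  2.55,  1.79]), 11.2)
[-0.5   0.12  1.48  0.    1.54  0.9 ]
turn 0.9354999999999998
(38.5, array([ 543.4, -258.1,   73.3]), array([-2.41,  4.81,  1.35]), 10.9) [ 0.72  0.31 -0.05]
(38.9, array([ 543.6, -257.5,   73.3]), array([-0.73,  6.45,  3.68]), 11.0) [ 1.07  0.19 -0.04]
(39.3, array([ 544. , -256.9,   73.2]), array([-0.25,  8.96,  2.62]), 11.1) [ 1.35 -0.02 -0.04]
```

```bash
python3 - <<'E'
from h import *
ctrl.set_gripper(18);ctrl.set_gripper(40);o=ctrl.get_obs()["position"]
ctrl.line_to([o[0],o[1],170],max_speed=100)
ctrl.move_ptp([430,-400,200],q(BOX[2]+.45-np.pi/2));print(st())
im=ctrl.camera("top");cv2.imwrite("pics/top6.png",im)
t=im[165:255,245:345]
cv2.imwrite("pics/k2.png",cv2.resize(t,(800,720),interpolation=2)[:600] if 0 else cv2.resize(t,(660,594),interpolation=2))
im=ctrl.camera("scene");cv2.imwrite("pics/s6.png",im);cv2.imwrite("pics/s6c.png",cv2.resize(im[160:280,215:375],None,fx=4,fy=4,interpolation=2))
E
```

```text
(42.23, array([ 430.2, -399.6,  199.5]), array([-0.18,  0.67,  0.33]), 40.0)
```

View pics/k2.png

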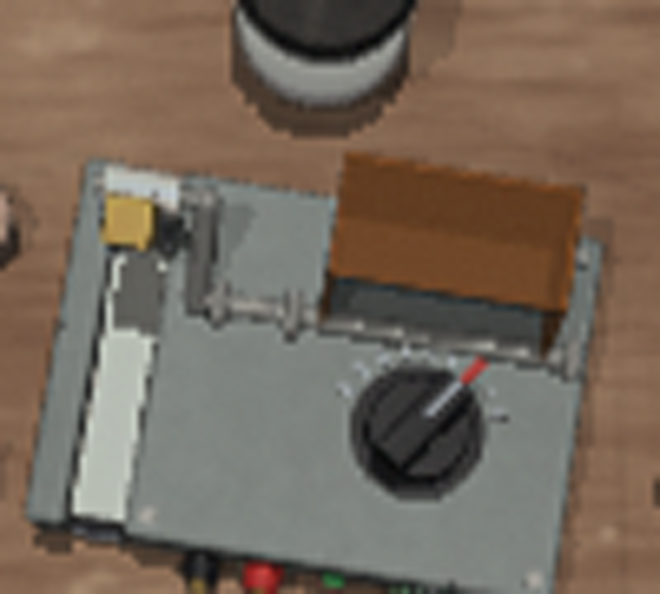

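View pics/s6c.png

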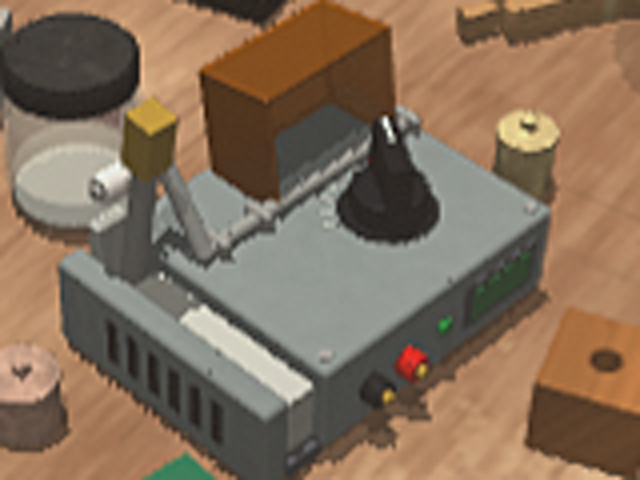

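```bash
python3 - <<'E'
from h import *
im=cv2.imread("pics/top6.png").astype(int)
k=proj("top",bw(-13,-45,90.5))[0];print(k)
g=im.min(2);ys,xs=np.mgrid[:420,:560]
# bright pixels inside the dark knob (pointer), not red
for th in(90,110,130):
    m=(g>th)&(np.hypot(xs-k[0],ys-k[1])<8.0)&(im.max(2)-g<60)
    P=np.array([wb(onz("top",(x,y),90.5)) for x,y in zip(xs[m],ys[m])]);w=g[m].astype(float)
    c=np.average(P,axis=0,weights=w);e,v=np.linalg.eigh(np.cov(P.T,aweights=w));d=v[:,1]*np.sign(v[0,1])
    print(th,len(P),c+[13,45],"line ang",np.arctan2(d[1],d[0]),"radial",np.arctan2(c[1]+45,c[0]+13))
for c in("top",):
    m=(im[:,:,2]>150)&(g<90)&(np.hypot(xs-k[0],ys-k[1])<20)
    P=np.mean([wb(onz("top",(x,y),52)) for x,y in zip(xs[m],ys[m])],0)+[13,45];print("mark",m.sum(),P,np.arctan2(P[1],P[0]))
E
```

```text
[308.98262172 228.15374519]
90 11 [ 8.44729719 -4.91823894] line ang -0.6234531889262198 radial -0.5272481085664223
110 9 [ 8.32998673 -5.00445519] line ang -0.6238409870545109 radial -0.5409898118730749
130 5 [ 7.92175689 -5.4783092 ] line ang -0.6269067455577666 radial -0.6050338379573006
mark 6 [ 24.60345576 -15.59567894] -0.5649606354259129
```

Pointer measures −0.62 rad in the box frame against the mark's −0.60, so the knob is well inside the tolerance. The pin is seated and the hood is open.

```bash
python3 -c "
from h import *
print(st());ctrl.hand_in()"
```

```text
(42.33, array([ 430.4, -399.5,  199.6]), array([ 0.38, -0.52, -0.85]), 40.1)
the job is handed in; nothing more can be done
```

The pin now props the hood open on its own and the knob is at the red mark. I handed the job in at about 42 s of the 58 s allowed; it reports no verdict.

- **Pin:** I gripped its head and carried its foot about 3 mm above the groove floor, pushing the roller back. I felt the stop block at about x = 48 mm in the box, backed off 1.5 mm and lowered the pin 33 mm until it touched the pocket floor. The gripper then opened in small steps.
- **Forces:** The largest wrist forces I read while the pin touched the box were about 6.6 N at the stop block and 5.4 N at the pocket floor. The limit is 25 N. I read the force only between steps, so a brief knock within a step would not show.
- **Knob:** I turned it about 0.94 rad clockwise and let go.

**Last checks:** The final pictures show the pin standing in the pocket with a slight lean, the hood open and resting on it, and the arm clear. The pointer line measures -0.62 rad against -0.60 rad for the mark, which puts the knob at about 1.22 rad. My rougher estimates of the same angle, from the pointer's position about the knob's axis, came out between 1.13 and 1.2 rad, still inside the tolerance. The hood angle was judged by eye, not measured. The pots, the jar and the wax block were not touched as far as I could see; I did not measure their positions again.

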